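# Close-pack seven gudgeon pins in a ring clamp for end grinding

## Task

Seven gudgeon pins are to have their ends ground together, and five already stand in the open ring clamp on the round plate. Slide the two loose pins upright over the plate, without lifting or toppling them, into the free places in the clamp's mouth, so that six stand close round one; then swing the hinged jaw fully shut round them and swing the clamp bolt fully into the fork on the jaw. Leave the other things on the bench where they are.

Things in the scene. Friction and masses are not known exactly. Their poses are not given: they have to be found in the camera images.
- clamp: Grinding fixture, fixed: dark round steel plate (200 mm across, 16 mm thick, ground and oiled: pins slide easily, friction 0.25) with a grey clamp ring 38 mm high, inner radius 41 mm, outer 50 mm. Origin on the ring's axis at worktop height, z up; plate centre 42 mm from it along -x. The ring's +x half is fixed, its -x half is the jaw; the open mouth (82 mm) faces -x, roughly to the robot.
- clamp_axis (a point): Centre of the clamp ring, on the plate's top (16 mm above the worktop); axes of clamp. Pins in place: one here, four 27 mm from here towards 0, 60, -60 and 120 degrees (from clamp +x, anticlockwise from above). Free places: 26 to 27 mm from here towards 180 and -120 degrees. Seven fit in the shut ring only as six close round one, with 2 mm of play.
- pin1_mid (a point): One of seven alike gudgeon pins: upright plain steel tube, diameter 26 mm, height 60 mm, about 0.17 kg, standing on the plate (top 76 mm above the worktop). Point on its axis half-way up. Any may be loose: five stand in the ring within 28 mm of its axis, two on the plate outside the mouth, 70 to 115 mm from the axis.
- pin2_mid (a point): One of seven alike gudgeon pins: upright plain steel tube, diameter 26 mm, height 60 mm, about 0.17 kg, standing on the plate (top 76 mm above the worktop). Point on its axis half-way up. Any may be loose: five stand in the ring within 28 mm of its axis, two on the plate outside the mouth, 70 to 115 mm from the axis.
- pin3_mid (a point): One of seven alike gudgeon pins: upright plain steel tube, diameter 26 mm, height 60 mm, about 0.17 kg, standing on the plate (top 76 mm above the worktop). Point on its axis half-way up. Any may be loose: five stand in the ring within 28 mm of its axis, two on the plate outside the mouth, 70 to 115 mm from the axis.
- pin4_mid (a point): One of seven alike gudgeon pins: upright plain steel tube, diameter 26 mm, height 60 mm, about 0.17 kg, standing on the plate (top 76 mm above the worktop). Point on its axis half-way up. Any may be loose: five stand in the ring within 28 mm of its axis, two on the plate outside the mouth, 70 to 115 mm from the axis.
- pin5_mid (a point): One of seven alike gudgeon pins: upright plain steel tube, diameter 26 mm, height 60 mm, about 0.17 kg, standing on the plate (top 76 mm above the worktop). Point on its axis half-way up. Any may be loose: five stand in the ring within 28 mm of its axis, two on the plate outside the mouth, 70 to 115 mm from the axis.
- pin6_mid (a point): One of seven alike gudgeon pins: upright plain steel tube, diameter 26 mm, height 60 mm, about 0.17 kg, standing on the plate (top 76 mm above the worktop). Point on its axis half-way up. Any may be loose: five stand in the ring within 28 mm of its axis, two on the plate outside the mouth, 70 to 115 mm from the axis.
- pin7_mid (a point): One of seven alike gudgeon pins: upright plain steel tube, diameter 26 mm, height 60 mm, about 0.17 kg, standing on the plate (top 76 mm above the worktop). Point on its axis half-way up. Any may be loose: five stand in the ring within 28 mm of its axis, two on the plate outside the mouth, 70 to 115 mm from the axis.
- jaw (a joint): Hinge of the jaw, rad: 0 = shut (its ends meet the fixed half), grows as it opens; starts 1.62 to 1.9. Shutting turns it anticlockwise seen from above about jaw_hinge. Slightly stiff (1 to 2 N at the handle); it stays where it is left.
- jaw_hinge (a point): Upright axis of the jaw's hinge, at (0, +56) mm in the frame of clamp; this point is on it at the height of the plate's top.
- jaw_handle (a point): Middle of the upright round handle outside the jaw, 59 mm above the worktop; it moves with the jaw. Diameter 14 to 16 mm, free from 40 to 80 mm above the worktop (the jaw's top is at 54 mm), its axis 18 mm outside the jaw's outer face and 99 mm from the hinge axis. With the jaw shut it is at (-66, -18) mm in the frame of clamp.
- bolt (a joint): Pivot of the clamp bolt, rad: 0 = swung fully into the fork on the jaw's free end, lying along clamp -x; grows as it swings out (towards clamp -y); starts 0.9 to 1.3. Swinging in is clockwise seen from above about bolt_pivot. Easy to turn, stays where left. Its nut passes behind the fork only when the jaw is shut to about 2 mm; otherwise fork and nut strike each other.
- bolt_pivot (a point): Upright pivot axis of the clamp bolt, at (8, -57) mm in the frame of clamp; this point is at the height of the bolt's axis, 35 mm above the worktop.
- bolt_nut (a point): Middle of the clamp bolt's knurled sleeve nut, on the bolt's axis, 35.5 mm from the pivot, 35 mm above the worktop; it moves with the bolt. Nut 16 mm in diameter, 22 mm long along the bolt, with a 19 mm washer on the pivot side; push it sideways, level.
- piston: Bystander: grey piston, 68 mm in diameter and 60 mm high, standing on the worktop beside the hinge, left of the plate. Origin under its centre.
- con_rod: Bystander: connecting rod, 160 mm long and 18 mm high, lying farther left. Origin under its centre.
- grease_tin: Bystander: open round tin, 69 mm in diameter and 56 mm high, at the far left. Origin under its centre.
Things that resemble listed ones, but are neither listed nor needed, are in the scene too. Leave any orange look-alike of the part that bears pin2_mid alone.

How it is judged:
On the way:
1. all seven pins stand upright inside the shut jaw, with the bolt still swung out (horizontal distance between each of pin1_mid, pin2_mid, pin3_mid, pin4_mid, pin5_mid, pin6_mid, pin7_mid and clamp_axis below 0.031 m and angle between each of pin1_mid, pin2_mid, pin3_mid, pin4_mid, pin5_mid, pin6_mid, pin7_mid's own z axis and vertical below 0.06 rad and z of each of pin1_mid, pin2_mid, pin3_mid, pin4_mid, pin5_mid, pin6_mid, pin7_mid in the frame of clamp below 0.049 m and value of joint jaw below 0.03 rad and value of joint bolt above 0.3 rad), for 0.2 s.
At the end, for the whole second after the job is handed in: All seven pins stand upright (within 0.06 rad) on the plate inside the clamp ring, each axis within 31 mm of the ring's axis; the jaw is shut to within 0.03 rad and the bolt is swung into the fork to within 0.12 rad (horizontal distance between each of pin1_mid, pin2_mid, pin3_mid, pin4_mid, pin5_mid, pin6_mid, pin7_mid and clamp_axis below 0.031 m and angle between each of pin1_mid, pin2_mid, pin3_mid, pin4_mid, pin5_mid, pin6_mid, pin7_mid's own z axis and vertical below 0.06 rad and z of each of pin1_mid, pin2_mid, pin3_mid, pin4_mid, pin5_mid, pin6_mid, pin7_mid in the frame of clamp below 0.049 m and value of joint jaw below 0.03 rad and value of joint bolt below 0.12 rad); the robot touches nothing.
It fails at once if a pin is lifted more than 10 mm off the plate (z of any of pin1_mid, pin2_mid, pin3_mid, pin4_mid, pin5_mid, pin6_mid, pin7_mid in the frame of clamp above 0.056 m).
It fails at once if a pin topples (leans more than 0.6 rad) (angle between any of pin1_mid, pin2_mid, pin3_mid, pin4_mid, pin5_mid, pin6_mid, pin7_mid's own z axis and vertical above 0.6 rad).
It fails at once if the piston, the connecting rod or the tin is moved more than 30 mm (distance of any of piston, con_rod, grease_tin from where it was at the start of the episode above 0.03 m).
It also fails if it takes over 64 s, if anything falls off the work surface, if the arm or the gripper's body presses on something with over 40 N, if the wrist force passes 120 N, or if a joint passes its speed limit or range.

## Robot

A 6-joint arm with a two-finger parallel gripper is mounted at the origin on the work surface; the furniture and walls round the work are solid. World frame = base frame: x ahead of the robot, y to its left, z up, the work surface at z = 0. Lengths are in m, angles in rad, forces in N, time in s.
With the tool pointing down it reaches from about 0.325 to 0.9 m from the base axis. Payload 6.1 kg.
Tool frame: the origin (TCP) lies midway between the tips of the shut fingers; the grasp point (between the pads) lies 19 mm behind it; z points along the fingers, y is the line along which they close (so a half turn about z gives the same grasp; the last joint's range is limited). The gripper opens to 85 mm and grips with 20 to 120 N. Pads are 22 mm wide; open, the fingers measure 114 mm over their backs; the gripper's body (76 mm by 85 mm) begins 54 mm behind the grasp point. The pads swing forward as they close: fully open they stand 13 mm farther back than shut.
Start: joints at [1.138, 0.22, 1.526, -0, 1.395, -0.126], TCP at [0.189, 0.596, 0.231] pointing down, gripper open.
Joint ranges: [-2.98, 2.98], [-0.91, 2.08], [0.09, 2.57], [-1.24, 4.39], [0.2, 2.65], [-2.68, 2.68]. Speed limits (rad/s): [2.57, 2.57, 3.01, 3.14, 3.14, 3.14].

## Interface

Orientations are given as [roll, pitch, yaw] about the fixed x, y, z axes, in that order (R = Rz(yaw) Ry(pitch) Rx(roll)).
In Python, from plant import movep, move_l, set_joints, gripper_to, hold, inverse_kinematics, observe, get_image, get_calibration, Unreachable, job_done gives the robot as it stands. Calls block until the motion is done:
- movep(position, orientation): joint-space move of the TCP to a pose.
- move_l(position, feed=0.15, rotation=None, max_force=None): straight line of the TCP; rotation=None keeps the orientation; feed is the mean speed in m/s. With max_force (N) it stops when the force on the tool has changed by that much, and returns True; else False.
- set_joints(angles): joint-space move.
- gripper_to(opening, f_grip=None): finger opening in m; f_grip is the grip in N (None keeps the last); returns when the fingers have stopped.
- hold(seconds).
- inverse_kinematics(position, orientation): joint angles nearest the present ones, or None.
- observe(): the state.
- get_image(name): name is "side" or "top" or "wrist"; returns (picture, depth): 384x512x3 uint8, red, green, blue; 384x512 float32, m along the optical axis (not along the pixel's ray), 0 where there is no reading.
- get_calibration(name): a dict with "intrinsics" (3x3 intrinsics, pixels), "dist_coeffs" ([k1, k2, p1, p2, k3] as OpenCV has them; the pictures are not rectified), "world_from_camera" (4x4, takes a point from camera to world coordinates). Camera axes: x right, y down, z forward; pixel columns grow to the right and rows downward; lengths in m; the calibration is good to about 2 mm. A picture is of the moment at which its call begins: read the wrist's pose just before it. get_calibration takes no time and is no camera call; for the wrist camera it gives the pose at the moment of the call.
A pose or a line that the arm cannot do raises Unreachable and nothing moves.
- job_done(): hands the job in; it is judged then, once.
The state is a dict: "time_s": time; "q": joint angles; "joint_velocities": joint speeds; "joint_torque": joint torques, N m; "eef_pos": TCP position; "tcp_rot": TCP orientation; "ft_force": force on the tool from outside, world axes, zero at the start; "torque": the same for the moment, N m; "opening": finger opening in m; "grasp_force": force on a finger pad.
Only numpy, scipy, OpenCV 4.12 (cv2) and the standard library are available. Lean on these libraries where they do the work, as an engineer would, in place of code of your own. Each camera call takes 0.05 s, during which the arm holds its last target. There are 200 camera calls.

## Working session

There is one attempt and no reset: what is moved stays moved. The work goes in short steps, each a Python script; the robot and the scene stay as the last script left them, time stands still between calls to the robot, and variables do not carry over. Pictures are saved under pics/ and viewed, at most 11 in all, crops included, and the job is handed in when it is done.

```bash
ls; mkdir -p pics; python3 - <<'E'
from plant import *
import cv2,numpy as np
for n in ["top","side"]:
    im,d=get_image(n); c=get_calibration(n)
    cv2.imwrite(f"pics/{n}0.png",im[:,:,::-1]); np.save(f"pics/{n}0.npy",d)
    print(n,np.round(c["intrinsics"],1).tolist(),c["dist_coeffs"],np.round(c["world_from_camera"],3).tolist())
print(observe()["time_s"])
E
```

```text
pics
top [[411.0, 0.0, 256.1], [0.0, 411.0, 191.2], [0.0, 0.0, 1.0]] [-0.06340339  0.          0.          0.          0.        ] [[-0.017, -0.982, 0.19, 0.234], [-1.0, 0.018, 0.004, 0.284], [-0.007, -0.19, -0.982, 1.149], [0.0, 0.0, 0.0, 1.0]]
side [[439.8, 0.0, 260.8], [0.0, 439.8, 191.4], [0.0, 0.0, 1.0]] [-0.03842968  0.          0.          0.          0.        ] [[0.993, -0.068, 0.101, 0.332], [-0.121, -0.632, 0.765, -0.532], [0.012, -0.772, -0.636, 0.771], [0.0, 0.0, 0.0, 1.0]]
0.1
```

View pics/top0.png

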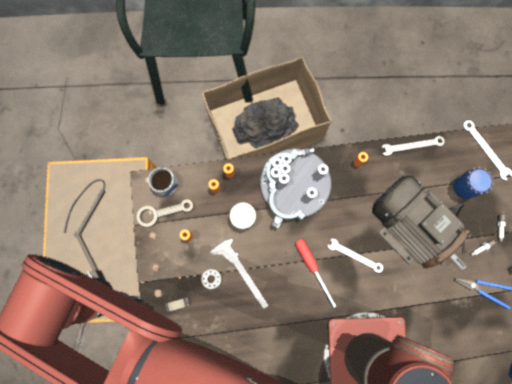

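View pics/side0.png

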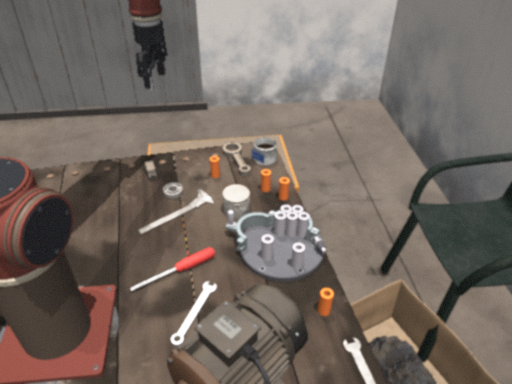

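```bash
cat > h.py <<'E'
import cv2,numpy as np
from plant import *
def rays(n,px):
    c=get_calibration(n); T=c["world_from_camera"]
    u=cv2.undistortPoints(np.float64(px).reshape(-1,1,2),np.array(c["intrinsics"]),np.array(c["dist_coeffs"])).reshape(-1,2)
    return T[:3,3],np.c_[u,np.ones(len(u))]@T[:3,:3].T
def onplane(n,px,z):
    o,r=rays(n,px); return o+r*((z-o[2])/r[:,2])[:,None]
def proj(n,P):
    c=get_calibration(n); T=np.linalg.inv(c["world_from_camera"])
    return cv2.projectPoints(np.float64(P).reshape(-1,1,3),cv2.Rodrigues(T[:3,:3])[0],T[:3,3],np.array(c["intrinsics"]),np.array(c["dist_coeffs"]))[0].reshape(-1,2)
E
python3 - <<'E'
from h import *
t=cv2.imread("pics/top0.png")[140:240,245:345]; s=cv2.imread("pics/side0.png")[195:285,220:335]
a=cv2.resize(t,(560,560),interpolation=cv2.INTER_CUBIC);cv2.imwrite("pics/ct.png",a)
b=cv2.resize(s,(760,595),interpolation=cv2.INTER_CUBIC);cv2.imwrite("pics/cs.png",b)
im=cv2.imread("pics/top0.png");hsv=cv2.cvtColor(im,cv2.COLOR_BGR2HSV)
d=np.load("pics/top0.npy")
# height map z over crop -> pins tops
v,u=np.mgrid[140:240,245:345]; px=np.c_[u.ravel(),v.ravel()]
o,r=rays("top",px); P=o+r*d[v,u].ravel()[:,None]
z=P[:,2].reshape(100,100)
m=(np.abs(z-.076)<.008).astype(np.uint8)
n,l,st,c=cv2.connectedComponentsWithStats(m)
for i in range(1,n):
    if st[i,4]>8: 
        w=P[l.ravel()==i].mean(0); print(st[i],c[i]+[245,140],w.round(3))
m=(z>.006)&(z<.022)
q=P[m.ravel()]; q=q[(z[m]>.010)]
(cx,cy),R=cv2.minEnclosingCircle(np.float32(q[:,:2])); print("plate",cx,cy,R)
zz=np.clip(z*1000/100*255,0,255).astype(np.uint8)
cv2.imwrite("pics/zt.png",np.hstack([cv2.resize(cv2.applyColorMap(zz,2),(400,400),interpolation=0),cv2.resize(t,(400,400),interpolation=2)]))
E
```

```text
[ 27  15  20  29 287] [281.69337979 168.26480836] [0.504 0.218 0.075]
[73 25  9 10 55] [321.89090909 169.36363636] [0.499 0.11  0.075]
[62 48 10 10 61] [311.62295082 192.68852459] [0.435 0.141 0.075]
[30 79  5  6 24] [277.125      221.33333333] [0.36  0.234 0.077]
plate 0.44487693905830383 0.20964762568473816 0.14388485252857208
```

View pics/zt.png

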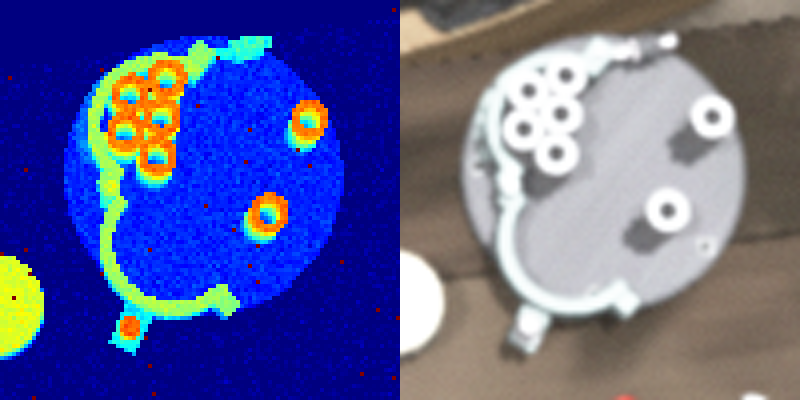

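View pics/cs.png

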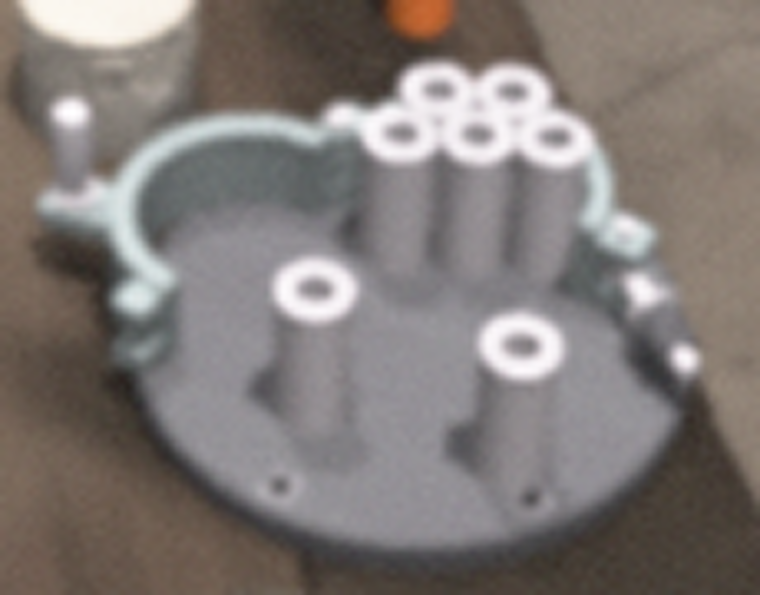

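```bash
cat >> h.py <<'E'
def tops(n,im,seed=None):
    "pin top centres: Hough circles (top view), cast to z=.076"
    g=cv2.cvtColor(im,cv2.COLOR_RGB2GRAY); k=6
    x0,y0,w,h=(250,140,90,80) if n=="top" else (250,195,75,85)
    G=cv2.resize(g[y0:y0+h,x0:x0+w],None,fx=k,fy=k,interpolation=cv2.INTER_CUBIC)
    m=(G>(205 if n=="top" else 215)).astype(np.uint8)
    cs,hi=cv2.findContours(m,cv2.RETR_CCOMP,cv2.CHAIN_APPROX_NONE); px=[]
    for c,q in zip(cs,hi[0]):
        a=cv2.contourArea(c)/k/k
        if q[3]>=0 and 1.2<a<30:
            M=cv2.moments(c); px.append([(M["m10"]/M["m00"]+.5)/k-.5+x0,(M["m01"]/M["m00"]+.5)/k-.5+y0,a])
    px=np.array(px); return px,onplane(n,px[:,:2],.076)
E
python3 - <<'E'
from h import *
for n in ["top","side"]:
    im=cv2.imread(f"pics/{n}0.png")[:,:,::-1]
    px,P=tops(n,im)
    for a,b in zip(px,P): print(n,a.round(1),b[:2].round(4))
print(observe()["tcp_rot"])
E
```

```text
top [320.7 201.2   2.4] [0.4117 0.1175]
top [311.5 192.2  13.3] [0.4364 0.141 ]
top [322.6 168.7  12.7] [0.5001 0.1082]
top [283.6 177.8  12.8] [0.4768 0.214 ]
top [275.5 171.8  13.1] [0.4939 0.2351]
top [284.8 168.   12.7] [0.5039 0.21  ]
top [271.1 167.1  16.4] [0.5071 0.2468]
top [276.7 162.2  12.2] [0.5203 0.2312]
top [286.  158.4  12.6] [0.5306 0.2059]
top [279.9 157.2   3.1] [0.5342 0.2223]
side [298.5 246.8  22.8] [0.5007 0.1092]
side [267.2 238.2  21.4] [0.437  0.1423]
side [303.5 215.3  18.3] [0.5313 0.2069]
side [291.9 214.8  18.3] [0.5044 0.2116]
side [280.3 214.7  18.4] [0.4776 0.2151]
side [297.7 213.    1.7] [0.5191 0.2162]
side [285.9 213.    2.7] [0.4915 0.2195]
side [291.8 210.5   3.1] [0.5069 0.2267]
side [297.1 208.4  16.8] [0.5207 0.2324]
side [286.  208.2  16.9] [0.4946 0.2362]
[-3.13980007e+00 -2.73982228e-04  2.83475749e+00]
```

```bash
cat >> h.py <<'E'
B=np.radians
ref={0:(.4943,.2357),60:(.4943,.2357)}
_pins=np.array([[.5041,.2108],[.5205,.2318],[.4943,.2357],[.4772,.2146],[.5310,.2064]]) # C, 0, 60, 120, -60
_t=27*np.array([[0,0]]+[[np.cos(B(a)),np.sin(B(a))] for a in (0,60,120,-60)])/1000
_a,_b=_t-_t.mean(0),_pins-_pins.mean(0)
YAW=np.arctan2((_a[:,0]*_b[:,1]-_a[:,1]*_b[:,0]).sum(),(_a*_b).sum())
RC=np.array([[np.cos(YAW),-np.sin(YAW)],[np.sin(YAW),np.cos(YAW)]])
C0=_pins.mean(0)-RC@_t.mean(0)
def w(p): return C0+RC@np.array(p)/1000      # clamp mm -> world m
def cl(p): return RC.T@(np.array(p)[:2]-C0)*1000
def yawfor(p,deg,half=True):
    "orientation with tool x along clamp-direction deg (or its opposite), smaller wrist travel"
    q=np.array(observe()["q"]); best=None
    for k in ((0,180) if half else (0,)):
        y=(YAW+B(deg+k)+np.pi)%(2*np.pi)-np.pi
        j=inverse_kinematics(list(p),[np.pi,0,y])
        if j is not None and (best is None or abs(j[5]-q[5])<best[0]): best=(abs(j[5]-q[5]),y,j)
    return [np.pi,0,best[1]]
def xyz(p,z): return [*w(p),z]
E
python3 - <<'E'
from h import *
print("yaw",np.degrees(YAW),"C0",C0,"res mm",[(cl(p)-t*1000).round(1).tolist() for p,t in zip(_pins,_t)] if 0 else "")
import h
print([(cl(p)-t*1000).round(1).tolist() for p,t in zip(h._pins,h._t)])
P=cl([.5004,.1087]);Q=cl([.4367,.1416]);H=cl([.36,.234]); print("P",P,"Q",Q,"H",H)
hp=H-[0,56]; print("handle r",np.hypot(*hp),"jaw",(np.radians(-131.7)-np.arctan2(hp[1],hp[0]))%(2*np.pi))
T2=np.array([-13.5,-23.4]); d=T2-P; L=np.hypot(*d); d/=L; deg=np.degrees(np.arctan2(d[1],d[0])); print(L,deg)
for o in (34,):
  s=xyz(P-d*o,.16); r=yawfor(s,deg); print(s,r,inverse_kinematics(s,r),inverse_kinematics(xyz(P-d*o,.032),r))
E
```

```text
yaw 51.508830475234426 C0 [0.50403895 0.21060945] res mm 
[[0.2, 0.1], [-0.2, 0.3], [0.1, -0.1], [-0.1, 0.1], [-0.0, -0.3]]
P [-82.0298046  -60.57960677] Q [-95.92533866   9.75540679] H [-71.34110154 127.2980173 ]
handle r 100.8610927926784 jaw 1.6280901414813878
77.96574425758908 28.481244342509406
[np.float64(0.4944901618043296), np.float64(0.0752175596394021), 0.16] [3.141592653589793, 0, np.float64(1.3960901744862326)] [-6.84387391e-03 -1.56241412e-02  1.91981272e+00 -4.44089210e-16
  1.23740407e+00  1.67862278e-01] [-6.84387391e-03  1.71121758e-01  1.99562423e+00 -4.44089210e-16
  9.74846665e-01  1.67862278e-01]
```

```bash
cat >> h.py <<'E'
def push(P,T,deg,back=19.5,z=.032,opening=.020,f=8,exit=35):
    u=np.array([np.cos(B(deg)),np.sin(B(deg))]); P=np.array(P);T=np.array(T)
    s=xyz(P-u*(back+13),.17); r=yawfor(s,deg)
    movep(s,r); gripper_to(opening)
    move_l(xyz(P-u*(back+13),z),feed=.2,max_force=15)
    print("reach",move_l(xyz(P-u*back,z),feed=.06,max_force=f))
    d=(T-P)/np.hypot(*(T-P))
    move_l(xyz(T-d*8-u*back,z),feed=.06,max_force=f)
    h=move_l(xyz(T-u*back,z),feed=.03,max_force=f)
    o=observe(); print("push",h,cl(o["eef_pos"]).round(1),np.round(o["ft_force"],1))
    move_l(xyz(cl(o["eef_pos"])-u*8,z),feed=.1)
    move_l(xyz(cl(o["eef_pos"])-u*exit,z),feed=.2); move_l(xyz(cl(o["eef_pos"])-u*exit,.17),feed=.3)
def look(n="top"):
    im,_=get_image(n); px,P=tops(n,im)
    for a,b in zip(px,P):
        if a[2]>8: print(cl(b).round(1),round(a[2],1))
    return im
E
python3 - <<'E'
from h import *
push([-82,-60.6],[-13.5,-23.4],10)
im=look("side");im=look("top"); cv2.imwrite("pics/t1.png",cv2.resize(im[120:240,230:350,::-1],(600,600)))
print(observe()["time_s"])
E
```

```text
reach False
push False [-32.5 -26.7] [ 0.3 -0.3  0.2]
[-13.6 -23.8] 17.3
[ 14.2 -23.7] 16.7
[1.  0.3] 16.9
[12.8 23.1] 12.9
[-0.5 -0.2] 13.5
[30.4 19.9] 15.2
[-14.5 -23.9] 13.3
[26.2  0. ] 12.4
[ 12.8 -23.7] 13.1
7.0583
```

```bash
python3 - <<'E'
from h import *
push([-95.9,9.8],[-26.8,-.1],0)
im=look("side");im=look("top"); cv2.imwrite("pics/t2.png",cv2.resize(im[120:240,230:350,::-1],(600,600)))
print(observe()["time_s"])
E
```

```text
reach False
push False [-46.1  -0.3] [-0.3 -1.8  0.1]
[-13.6 -23.8] 17.7
[-26.5  -0.7] 19.5
[ 14.  -23.6] 16.7
[1.  0.4] 17.4
[-12.9  23.4] 17.4
[27.6  0.5] 15.8
[-14.2  23.4] 13.5
[-27.8  -0.8] 13.0
[12.9 23.2] 13.7
[-0.6 -0.2] 13.6
[30.2 20. ] 16.7
[-14.5 -23.9] 13.4
[26.3  0.1] 13.0
[ 12.8 -23.6] 12.9
11.725
```

View pics/t2.png

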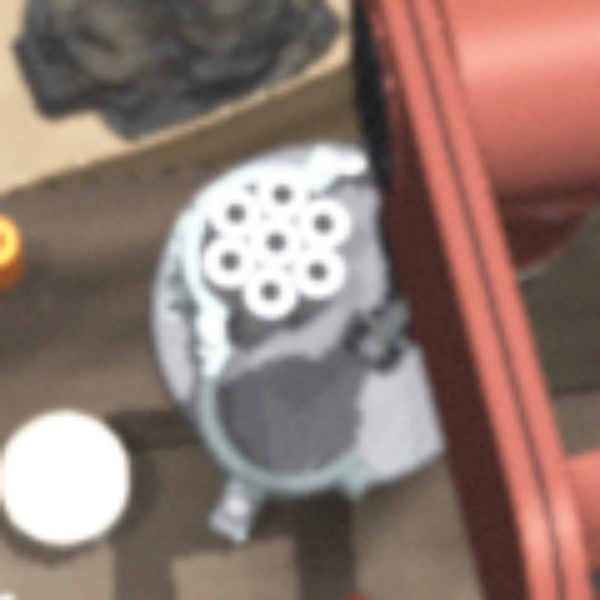

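```bash
cat >> h.py <<'E'
def hpose(th,back,z=.064,k=0):
    ph=B(-131.7)-th; H=np.array([0,56])+99*np.array([np.cos(ph),np.sin(ph)])
    t=np.array([-np.sin(ph),np.cos(ph)]); y=(YAW+ph+np.pi/2+k*np.pi+np.pi)%(2*np.pi)-np.pi
    return xyz(H-t*back,z),[np.pi,0,y]
E
python3 - <<'E'
from h import *
ths=np.r_[np.linspace(1.63,.07,11)]
ok=None
for k in (0,1):
    js=[inverse_kinematics(*hpose(t,17,k=k)) for t in (1.63,.8,0)]
    print(k,[None if j is None else np.round(j,2).tolist() for j in js])
    if ok is None and all(j is not None for j in js) and np.ptp([j[5] for j in js])<2.2: ok=k
print("k",ok)
p,r=hpose(1.63,28,.17,ok); movep(p,r); gripper_to(.009)
p,_=hpose(1.63,28,k=ok); print("down",move_l(p,feed=.15,max_force=8))
for t in ths:
    p,r=hpose(t,17,k=ok); h=move_l(p,feed=.1,rotation=r,max_force=20)
    if h: print("stop",t,np.round(observe()["ft_force"],1)); break
o=observe(); print(o["time_s"],cl(o["eef_pos"]).round(1),np.round(o["ft_force"],1))
open("k","w").write(str(ok))
E
```

```text
0 [None, [0.24, -0.06, 2.17, -0.0, 1.04, 2.44], [0.14, 0.08, 2.03, -0.0, 1.04, 1.54]]
1 [[0.43, -0.03, 2.14, -0.0, 1.04, 0.32], [0.24, -0.06, 2.17, 0.0, 1.04, -0.7], [0.14, 0.08, 2.03, 0.0, 1.04, -1.6]]
k 1
down False
16.8417 [-83.   -0.4] [-0.2  0.4 -0.4]
```

```bash
python3 - <<'E'
from h import *
for t in (.03,-.01,-.05):
    p,r=hpose(t,17,k=1); h=move_l(p,feed=.02,rotation=r,max_force=22)
    o=observe(); print(t,h,np.round(o["ft_force"],1),cl(o["eef_pos"]).round(1))
    if h: break
im,_=get_image("side"); cv2.imwrite("pics/s3.png",cv2.resize(im[185:290,215:340,::-1],(700,588),interpolation=2))
im,_=get_image("top"); cv2.imwrite("pics/t3.png",im[:,:,::-1])
E
```

```text
0.03 False [-0.2 -0.3 -0.5] [-80.8  -3.6]
-0.01 False [-3.8  0.4  0.3] [-78.4  -6.8]
-0.05 False [-15.1  -0.8   8.4] [-77.8  -7.6]
```

View pics/s3.png

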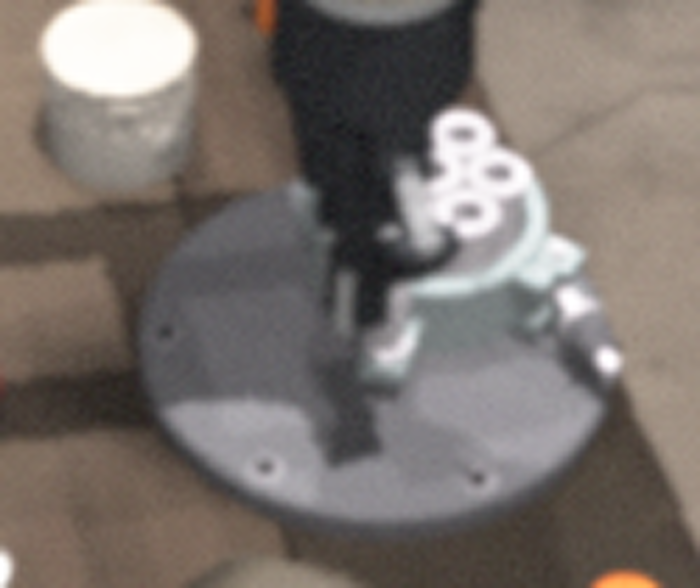

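```bash
python3 - <<'E'
from h import *
p,r=hpose(0,32,k=1); move_l(p,feed=.15); move_l([*p[:2],.2],feed=.3)
movep(xyz([-60,-190],.25),yawfor(xyz([-60,-190],.25),0))
im=look("side"); cv2.imwrite("pics/s4.png",cv2.resize(im[195:275,245:340,::-1],(760,640)[:2],interpolation=2)[:600])
im,d=get_image("top"); cv2.imwrite("pics/t4.png",cv2.resize(im[140:240,245:345,::-1],(600,600),interpolation=2))
v,u=np.mgrid[145:225,250:345]; px=np.c_[u.ravel(),v.ravel()]
o,rr=rays("top",px); P=o+rr*d[v,u].ravel()[:,None]; c=np.array([cl(q) for q in P])
m=(abs(P[:,2]-.078)<.008)&(np.hypot(c[:,0]+66,c[:,1]+18)<20); print("handle",c[m].mean(0).round(1),m.sum())
m=(P[:,2]>.03)&(P[:,2]<.055)&(c[:,1]<-68); print("bolt pts",c[m].mean(0).round(1),c[m].min(0).round(1),c[m].max(0).round(1))
b=cl(onplane("top",[[310,150]],.04)[0]); print(observe()["time_s"])
E
```

```text
[27.5  0.4] 11.7
[14.2 23.3] 12.0
handle [-68.4 -16.7] 24
bolt pts [-16.1 -82.9] [-28.  -99.5] [ -0.3 -69.1]
19.8167
```

View pics/t4.png

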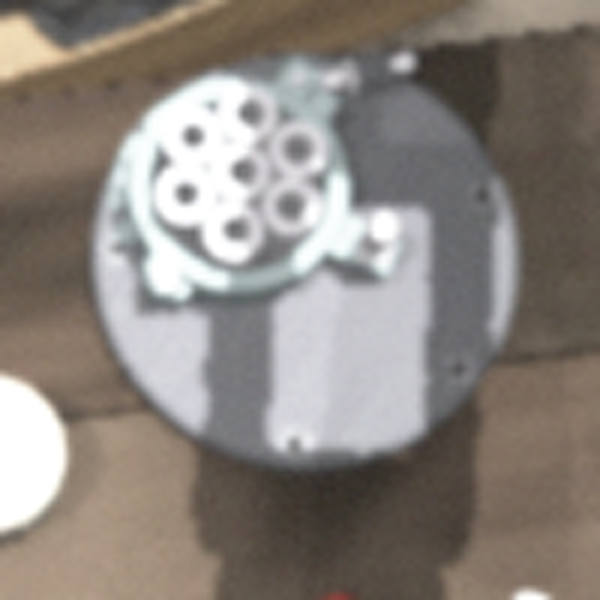

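```bash
python3 - <<'E'
from h import *
for n in ("top","side"):
    im,_=get_image(n); g=cv2.cvtColor(im,cv2.COLOR_RGB2GRAY)
    for tag,t in (("handle",[-66,-18,.080]),("nut",[-8,-89,.035])):
        q=proj(n,[[*w(t[:2]),t[2]]])[0]; print(n,tag,q.round(1))
        x,y=np.int32(q.round()); 
    q=proj(n,[[*w([-66,-18]),.080]])[0]; x,y=np.int32(q.round()); G=cv2.resize(g[y-9:y+10,x-9:x+10],None,fx=6,fy=6,interpolation=2)
    for th in (200,215,230):
        k,l,st,c=cv2.connectedComponentsWithStats((G>th).astype(np.uint8))
        for i in range(1,k):
            if st[i,4]>200:
                p=(c[i]+.5)/6-.5+[x-9,y-9]; print(th,st[i,4]/36,cl(onplane(n,[p],.08)[0]).round(1))
    if n=="side":
        a,b=np.int32(proj(n,[[*w([-30,-50]),.05]])[0]); cv2.imwrite("pics/s5.png",cv2.resize(im[b-35:b+35,a-45:a+45,::-1],(770,599),interpolation=2)); print("crop",a-45,b-35)
E
```

```text
top handle [308.5 177. ]
top nut [304.8 148.9]
200 111.41666666666667 [-57.9 -10.4]
215 94.55555555555556 [-56.9 -10. ]
230 51.80555555555556 [-49.4  -7.4]
230 17.27777777777778 [-66.7 -17.7]
230 5.666666666666667 [-76.   -5.4]
side handle [284.8 233.8]
side nut [323.1 244.2]
200 12.277777777777779 [-40.4  -8.7]
200 54.861111111111114 [-66.2 -19.3]
215 9.555555555555555 [-40.   -8.5]
215 40.611111111111114 [-66.3 -19.2]
230 6.722222222222222 [-39.6  -8.4]
230 17.055555555555557 [-67.3 -15.9]
crop 259 203
```

View pics/s5.png

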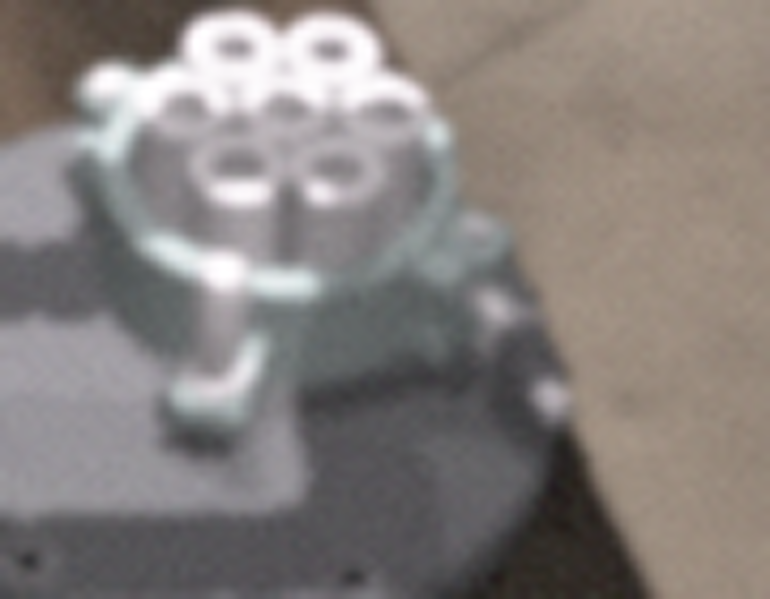

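```bash
cat >> h.py <<'E'
def bpose(b,back,z=.028,k=0,rad=38):
    e=np.array([-np.cos(b),-np.sin(b)]); n=np.array([np.sin(b),-np.cos(b)])
    y=(YAW+np.pi+b+k*np.pi+np.pi)%(2*np.pi)-np.pi
    return xyz(np.array([8,-57])+rad*e+back*n,z),[np.pi,0,y]
E
python3 - <<'E'
from h import *
ok=None; q5=observe()["q"][5]
for k in (0,1):
    js=[inverse_kinematics(*bpose(b,23,k=k)) for b in (1.0,.5,0)]
    print(k,[None if j is None else round(j[5],2) for j in js])
    if all(j is not None for j in js) and np.ptp([j[5] for j in js])<1.5 and (ok is None or abs(js[0][5]-q5)<best): ok=k;best=abs(js[0][5]-q5)
p,r=bpose(1.0,34,.15,ok); movep(p,r); gripper_to(0)
p,_=bpose(1.0,34,k=ok); h=move_l(p,feed=.15,max_force=8); print("down",h)
if not h:
  for b in np.linspace(1.0,.1,8):
    p,r=bpose(b,23,k=ok); h=move_l(p,feed=.08,rotation=r,max_force=15)
    if h: print("stop",b); break
  if not h:
   for b in (.05,0,-.05,-.1):
    p,r=bpose(b,23,k=ok); h=move_l(p,feed=.03,rotation=r,max_force=12)
    o=observe(); print(b,h,np.round(o["ft_force"],1),cl(o["eef_pos"]).round(1))
    if h: break
o=observe(); print(o["time_s"],np.round(o["ft_force"],1),cl(o["eef_pos"]).round(1))
im,_=get_image("side"); a,b=259,203; cv2.imwrite("pics/s6.png",cv2.resize(im[b:b+70,a:a+90,::-1],(770,599),interpolation=2))
open("k","w").write(str(ok))
E
```

```text
0 [None, None, np.float64(-2.36)]
1 [np.float64(-0.2), np.float64(0.28), np.float64(0.78)]
down False
0.05 False [ 0.2 -1.2  0.3] [-28.6 -82. ]
0 False [-0.2  0.2  0.3] [-29.9 -80.1]
-0.05 False [-0.4 -0.1 -0.2] [-31.  -78.1]
-0.1 False [ 2.2 -1.2 -1.1] [-31.8 -77.1]
26.35 [ 2.2 -1.2 -1.1] [-31.8 -77.1]
```

View pics/s6.png

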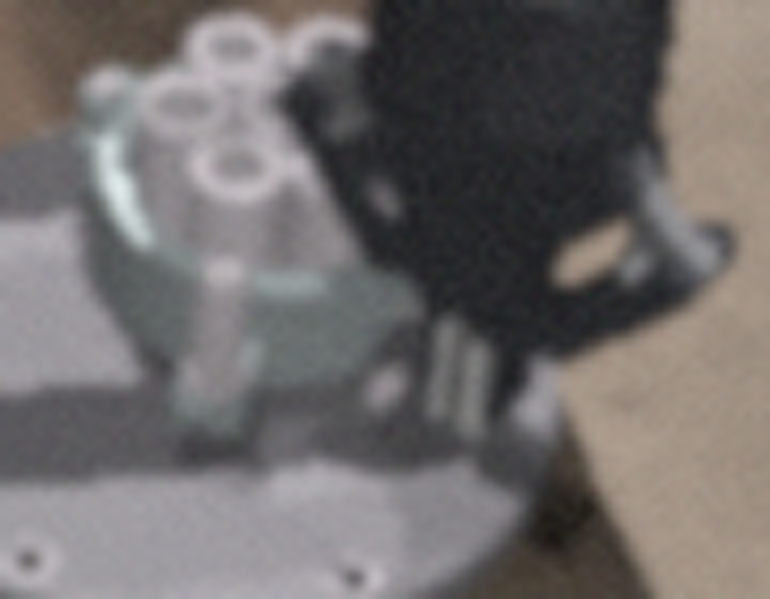

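```bash
python3 - <<'E'
from h import *
_,r=bpose(0,0,k=1)
for y in (-76,-75,-74,-73,-72,-71,-70):
    h=move_l(xyz([-30,y],.028),feed=.02,rotation=r,max_force=10)
    o=observe(); print(y,h,(RC.T@o["ft_force"][:2]).round(1),cl(o["eef_pos"]).round(1))
    if h or np.hypot(*o["ft_force"][:2])>12: break
_,r=bpose(0,0,k=1)
move_l(xyz([-30,-105],.028),feed=.2); move_l(xyz([-30,-105],.2),feed=.3)
movep(xyz([-60,-200],.25),[np.pi,0,r[2]])
im=look("side"); a,b=259,203; cv2.imwrite("pics/s7.png",cv2.resize(im[b:b+70,a:a+90,::-1],(770,599),interpolation=2))
im=look("top"); cv2.imwrite("pics/t7.png",cv2.resize(im[140:240,245:345,::-1],(600,600),interpolation=2))
print(observe()["time_s"])
E
```

```text
-76 False [-1.2 -5.1] [-30.1 -76.8]
-75 False [-1.7 -7.5] [-30.1 -76.7]
-74 False [ -2.8 -11.3] [-30.  -76.5]
-73 False [ -1.6 -13.5] [-29.9 -76.3]
[27.5  0.5] 11.6
[14.3 23.4] 11.9
[-14.3  23.4] 11.8
[12.9 23.2] 11.7
[-1.8 -1.2] 15.4
[30.4 19.8] 13.5
[26.3  0.1] 10.6
29.0667
```

View pics/s7.png

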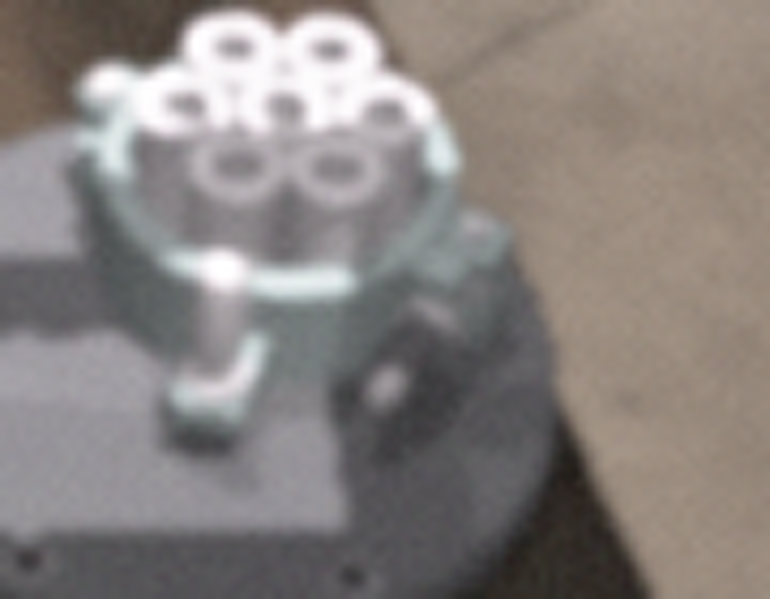

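View pics/t7.png

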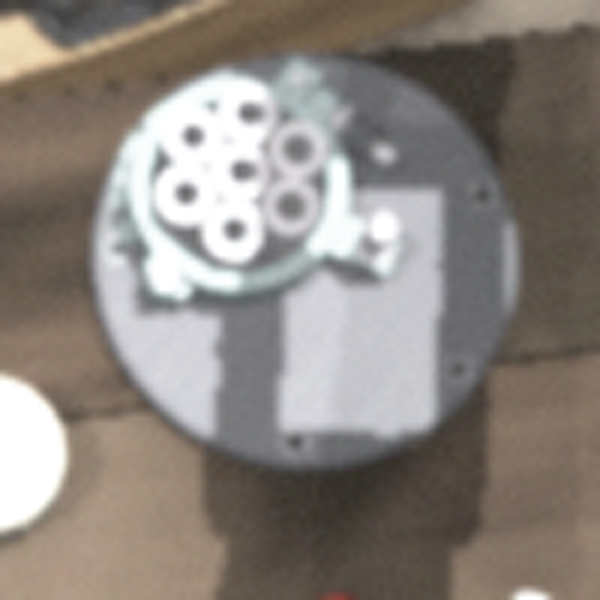

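```bash
python3 - <<'E'
from h import *
for z in (.03,.035,.04): print(z,cl(onplane("side",[[303.5,248]],z)[0]).round(1),cl(onplane("top",[[308.5,165]],z)[0]).round(1))
E
```

```text
0.03 [-38.4 -54.4] [-43.6 -58.7]
0.035 [-42.8 -56.2] [-43.9 -57.3]
0.04 [-47.2 -58.1] [-44.2 -55.9]
```

```bash
python3 -c "
from plant import *
hold(.3); print(job_done())"
```

```text
the job is handed in; nothing more can be done
None
```

I slid both loose pins into the clamp, shut the jaw, swung the bolt into the fork, and handed the job in at about 29 s of the 64 s; the hand-in gave no verdict, but the last pictures show seven upright pins, with the jaw handle and bolt end within about 1 mm of their shut positions.

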